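Put the rotary tool away in the wide desk drawer

TASK

Pull open the drawer of the wide drawer unit by its bar handle, lay the rotary hand tool down gently on the floor of the empty front compartment (do not drop it in), then push that drawer fully shut without slamming it. Keep the narrow unit's drawer shut and do not disturb the model ship.

Things in the scene. Friction and masses are not known exactly. Their poses are not given: they have to be found in the camera images.
- wide: The wide wooden drawer unit, fixed to the desk: 220 deep (x), 250 wide (y), 90 mm high, closed on top, one drawer with a steel bar handle. Origin: centre of its underside; +x to its back, +z up. The drawer front faces its -x and slides out along its -x. A cork sanding block (65 x 40 x 26 mm high) lies loose on the rear half of its top.
- wide_handle (a point): Middle of the wide unit's bar handle; moves with the drawer. Round bar, 11 mm in diameter, 120 mm long, level along the unit's y, 52 mm above the desk, its centre 42 mm in front of the drawer's front (36 mm free behind it), on two posts 50 mm either side of this point. Drawer shut: 152 mm in front (-x) of the unit's origin. Axes as the unit's.
- wide_drawer (a joint): How far the wide unit's drawer is out, in m: 0 shut, 0.145 fully out against its stop. It slides with friction of about 1.5 N plus 6 N per m/s and stays where it is left. It may start up to 15 mm out.
- compartment (a point): Centre of the floor of the wide drawer's empty front compartment; moves with the drawer, axes as the unit's; 111 mm behind (+x) the handle point, floor 22 mm above the desk. 105 deep (x), 208 mm wide (y), open on top, clear of the unit's top from 0.112 m out. Above the floor: drawer front 55 mm, side walls 44, low divider at the back 30; behind that, fixed wood strips.
- rotary_tool: The rotary hand tool, loose, lying on the desk in front of the narrow unit: grey block-shaped body 110 long (x), 36 wide (y), 34 mm high, edges rounded; at its +x end a black tapering nose 30 mm long and a thin steel chuck 20 mm long; 160 mm in all, about 0.25 kg. Origin: under the middle of the grey body (55 mm from its tail, 105 from the chuck's tip); +z up.
- tool_mid (a point): Centre of the rotary tool's grey body, 17 mm above the tool's origin.
- narrow: The narrow wooden drawer unit, fixed: 220 deep, 150 wide, 90 mm high, its one drawer with a round steel knob standing 43 mm out of its front. Origin: centre of its underside, axes as for the wide unit. The units stand side by side, either one on the left. A wooden spool (36 mm across, 35 mm high) stands loose on the rear half of its top.
- narrow_drawer (a joint): How far the narrow unit's drawer is out, in m: 0 shut, as at the start.
- ship: Wooden model ship on a small stand, loose on a sheet of hardboard at the right side of the desk: hull 170 mm long, about 180 mm high with its masts. Origin: centre of the stand's underside, on the board, 4 mm above the desk.
Things that resemble listed ones, but are neither listed nor needed, are in the scene too. What is shaped like the rotary_tool but orange or purple is not meant.

How it is judged:
On the way, in this order (a step that is already met when the one before it is completed fails the run):
1. the wide unit's drawer has been pulled out by at least 100 mm (value of joint wide_drawer above 0.1 m), for 0.2 s.
2. the rotary tool lies on the floor of the open drawer's front compartment and has been let go (x of tool_mid in the frame of compartment between -0.053 and 0.053 m and y of tool_mid in the frame of compartment between -0.104 and 0.104 m and z of tool_mid in the frame of compartment between 0.01 and 0.023 m and contact force between the fingers and rotary_tool below 0.05 N and linear speed of rotary_tool below 0.03 m/s and value of joint wide_drawer above 0.06 m), for 0.2 s.
At the end, for the whole second after the job is handed in: The wide drawer is less than 5 mm out, with the rotary tool at rest on the floor of its front compartment (body centre 10 to 23 mm above that floor, within the walls); the narrow drawer is less than 5 mm out and the ship within 20 mm of where it stood (value of joint each of wide_drawer, narrow_drawer below 0.005 m and x of tool_mid in the frame of compartment between -0.053 and 0.053 m and y of tool_mid in the frame of compartment between -0.104 and 0.104 m and z of tool_mid in the frame of compartment between 0.01 and 0.023 m and linear speed of rotary_tool below 0.02 m/s and distance of ship from where it was at the start of the episode below 0.02 m); the robot touches nothing.
It fails at once if the rotary tool is dropped or thrown: moving faster than 0.5 m/s while no finger touches it (a fall of about 13 mm) (linear speed of rotary_tool above 0.5 m/s and contact force between the fingers and rotary_tool below 0.01 N).
It fails at once if the wide drawer is slammed: closing faster than 0.4 m/s (velocity of joint wide_drawer below -0.4 m/s).
It fails at once if the narrow unit's drawer is pulled out by more than 15 mm (value of joint narrow_drawer above 0.015 m).
It fails at once if the model ship is moved by more than 20 mm or knocked over (distance of ship from where it was at the start of the episode above 0.02 m or angle between ship's own z axis and vertical above 0.3 rad).
It also fails if it takes over 72 s, if anything falls off the work surface, if the arm or the gripper's body presses on something with over 40 N, if the wrist force passes 120 N, or if a joint passes its speed limit or range.

ROBOT

A 6-joint arm with a two-finger parallel gripper is mounted at the origin on the work surface. World frame = base frame: x ahead of the robot, y to its left, z up, the work surface at z = 0. Lengths are in m, angles in rad, forces in N, time in s.
With the tool pointing down it reaches from about 0.225 to 0.725 m from the base axis. Payload 3.1 kg.
Tool frame: the origin (TCP) lies midway between the tips of the shut fingers; the grasp point (between the pads) lies 19 mm behind it (ctrl.grip_depth is the distance from the TCP to the grasp point, in m); z points along the fingers, y is the direction in which the jaws open and shut (so a half turn about z gives the same grasp; the last joint's range is limited). The gripper opens to 85 mm and grips with 20 to 120 N. Pads are 22 mm wide; open, the fingers measure 114 mm over their backs; the gripper's body (76 mm by 85 mm) begins 54 mm behind the grasp point. The pads swing forward as they close: fully open they stand 13 mm farther back than shut.
Start: joints at [1.098, 0.048, 0.099, 1.622, 0, 1.443], TCP at [0.177, 0.494, 0.231] pointing down, gripper open.
Joint ranges: [-2.91, 2.91], [-0.99, 1.94], [-1.21, 1.42], [-2.12, 2.29], [-1.49, 1.47], [-3.14, 3.14]. Speed limits (rad/s): [2.79, 2.79, 3.14, 3.14, 3.14, 3.14].

INTERFACE

Orientations are given as a unit quaternion [x, y, z, w].
In Python, from cell import ctrl, vision gives the robot as it stands. The module is installed in compiled form; this text tells all that it offers. Calls block until the motion is done:
- ctrl.move_ptp(position, orientation): joint-space move of the TCP to a pose.
- ctrl.line_to(position, ori=None, max_speed=0.15): straight line of the TCP; ori=None keeps the orientation; max_speed is the mean speed in m/s.
- ctrl.move_joints(angles): joint-space move.
- ctrl.gripper_to(opening, f_grip=None): opening from 0.0 (shut) to 1.0 (fully open); f_grip is the grip in N (None keeps the last); returns when the fingers have stopped.
- ctrl.pause(seconds).
- ctrl.ik(position, orientation): joint angles nearest the present ones, or None.
- vision.read_camera(name): name is "scene" or "top" or "wrist"; returns (picture, depth): 400x640x3 uint8, red, green, blue; 400x640 float32, m along the optical axis (not along the pixel's ray), 0 where there is no reading.
- vision.camera_info(name): a dict with "mtx" (3x3 intrinsics, pixels), "dist" ([k1, k2, p1, p2, k3] as OpenCV has them; the pictures are not rectified), "R" (3x3) and "t" (3): a world point X has camera coordinates R X + t; the wrist camera has in their place "mount" (4x4, takes a point from camera to tool coordinates, whose origin is the TCP and whose axes are the flange's). Camera axes: x right, y down, z forward; pixel columns grow to the right and rows downward; lengths in m; the calibration is good to about 2 mm. A picture is of the moment at which its call begins: read the wrist's pose just before it. camera_info takes no time and is no camera call.
A pose or a line that the arm cannot do raises ctrl.PlanningError and nothing moves.
- ctrl.close_job(): hands the job in, once; it reports no verdict.
Readings, each from a call of its own:
- ctrl.read_t(): time.
- ctrl.read_qpos(): joint angles.
- ctrl.read_joint_vel(): joint speeds.
- ctrl.read_joint_torque(): joint torques, N m.
- ctrl.read_position(): TCP position.
- ctrl.read_orientation(): TCP orientation.
- ctrl.read_force(): force on the tool from outside, world axes, zero at the start.
- ctrl.read_moment(): the same for the moment, N m.
- ctrl.read_width(): opening from 0.0 (shut) to 1.0 (fully open).
Only numpy, scipy, OpenCV 4.12 (cv2) and the standard library are available. Lean on these libraries where they do the work, as an engineer would, in place of code of your own. Each camera call takes 0.05 s, during which the arm holds its last target. There are 200 camera calls.

## Working session

There is one attempt and no reset: what is moved stays moved. The work goes in short steps, each a Python script; the robot and the scene stay as the last script left them, time stands still between calls to the robot, and variables do not carry over. Pictures are saved under pics/ and viewed, about 8 in all and at most 12, crops included, and the job is handed in when it is done.

```bash
mkdir -p pics && cat > h.py <<'E'
import numpy as np, cv2
from cell import ctrl, vision
from scipy.spatial.transform import Rotation as Ro
def grab(n,f=None):
    p=ctrl.read_position();o=ctrl.read_orientation()
    im,d=vision.read_camera(n)
    if f: cv2.imwrite('pics/'+f,cv2.cvtColor(im,cv2.COLOR_RGB2BGR))
    return im,d,np.array(p),np.array(o)
def cam(n,p=None,o=None):
    i=vision.camera_info(n)
    if 'mount' in i:
        M=np.array(i['mount']);T=np.eye(4);T[:3,:3]=Ro.from_quat(o).as_matrix();T[:3,3]=p
        W=T@M;return np.array(i['mtx']),np.array(i['dist']),W[:3,:3],W[:3,3]
    R=np.array(i['R']);t=np.array(i['t']);return np.array(i['mtx']),np.array(i['dist']),R.T,-R.T@t
def rays(c,uv):
    K,D,R,C=c
    u=cv2.undistortPoints(np.array(uv,float).reshape(-1,1,2),K,D).reshape(-1,2)
    return np.c_[u,np.ones(len(u))]@R.T,C
def plane(c,uv,z):
    r,C=rays(c,uv);return C+r*((z-C[2])/r[:,2])[:,None]
def pts(c,uv,d):
    r,C=rays(c,uv);uv=np.array(uv,int);return C+r*d[uv[:,1],uv[:,0]][:,None]
E
python3 - <<'E'
from h import *
for n in('top','scene'):
    im,d,p,o=grab(n,n+'0.png');np.save(n+'d.npy',d)
    c=cam(n);print(n,c[3],c[2][:,2],c[0][0,0],(d>0).mean())
print(ctrl.read_orientation(),ctrl.read_t())
E
```

```text
top [ 0.27684923 -0.11921135  1.47941906] [ 0.16476078 -0.01738401 -0.98618035] 454.4900381289722 0.99582421875
scene [ 1.34207205 -0.43093214  1.06104187] [-0.63370251  0.21940223 -0.74181116] 445.3216639790788 0.99593359375
[ 1.71548395e-01  9.85175135e-01 -1.00431306e-03 -3.04551971e-04] 0.1
```

View pics/top0.png

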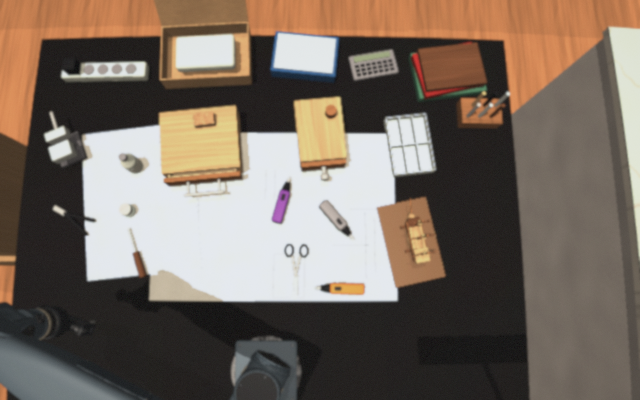

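View pics/scene0.png

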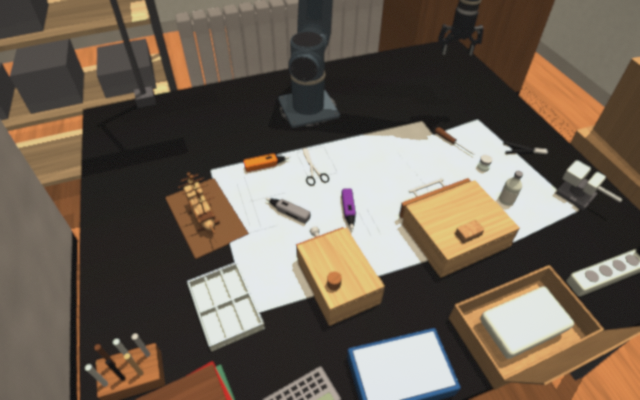

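The top view shows the wide unit at (200,143) with its handle at (207,187), the grey tool at (336,217) with its nose to the lower right, the narrow unit at (320,130) and the ship at (415,237). The scene view agrees.

```bash
python3 - <<'E'
from h import *
im=cv2.cvtColor(cv2.imread('pics/top0.png'),cv2.COLOR_BGR2RGB);d=np.load('topd.npy');c=cam('top')
v,u=np.mgrid[0:400,0:640];P=pts(c,np.c_[u.ravel(),v.ravel()],d).reshape(400,640,3)
def box(name,m,roi,z):
    k=np.zeros((400,640),np.uint8);x0,y0,x1,y1=roi;k[y0:y1,x0:x1]=m[y0:y1,x0:x1]
    cs,_=cv2.findContours(k,cv2.RETR_EXTERNAL,cv2.CHAIN_APPROX_NONE);q=max(cs,key=cv2.contourArea).reshape(-1,2)
    W=plane(c,q,z)[:,:2];r=cv2.minAreaRect((W*1000).astype(np.float32));print(name,r,cv2.boxPoints(r).round().tolist());return k
z=P[...,2]
box('wide',(z>.08)&(z<.10),(140,90,260,210),.09)
box('narrow',(z>.08)&(z<.10),(285,90,360,170),.09)
print('desk z',np.median(z[200:240,225:260]))
hsv=cv2.cvtColor(im,cv2.COLOR_RGB2HSV)
k=box('tool',(hsv[...,2]<170),(310,190,362,245),.02)
k2=box('toolhi',(z>.012),(310,190,362,245),.02)
ys,xs=np.nonzero((z>.022)&(z<.06)&(u>310)&(u<362)&(v>190)&(v<245));Q=P[ys,xs]
print('body pts',len(Q),Q.mean(0),Q[:,2].max())
b=(z>.03)&(z<.06)&(u>170)&(u<245)&(v>180)&(v<205)
print('handle n',b.sum(),P[b].mean(0) if b.any() else '')
cr=cv2.resize(cv2.cvtColor(im,cv2.COLOR_RGB2BGR)[85:255,150:370],None,fx=3.6,fy=3.5,interpolation=cv2.INTER_CUBIC);cv2.imwrite('pics/crop.png',cr)
s=(z>.02)&(u>375)&(u<450)&(v>190)&(v<290);print('ship',P[s].min(0),P[s].max(0))
E
```

```text
wide ((727.9646606445312, 218.23831176757812), (208.79112243652344, 252.618896484375), 5.8628830909729) [[611.0, 333.0], [637.0, 82.0], [845.0, 103.0], [819.0, 355.0]]
narrow ((760.6018676757812, -168.12222290039062), (215.4709930419922, 150.08006286621094), 5.433386325836182) [[646.0, -104.0], [660.0, -253.0], [875.0, -233.0], [861.0, -83.0]]
desk z 7.351581350734104e-05
tool ((481.88836669921875, -223.3375244140625), (132.71261596679688, 36.02223587036133), 40.189697265625) [[420.0, -252.0], [443.0, -280.0], [544.0, -194.0], [521.0, -167.0]]
toolhi ((476.7110595703125, -225.40951538085938), (158.4215545654297, 38.17685317993164), 40.20124053955078) [[404.0, -262.0], [429.0, -291.0], [550.0, -189.0], [525.0, -160.0]]
body pts 433 [ 0.48634226 -0.21598995  0.03166663] 0.04114340556428231
handle n 259 [0.57504471 0.21692732 0.05194468]
ship [ 0.27684923 -0.52062968  0.02138732] [ 0.53897222 -0.11921135  1.47941906]
```

View pics/crop.png

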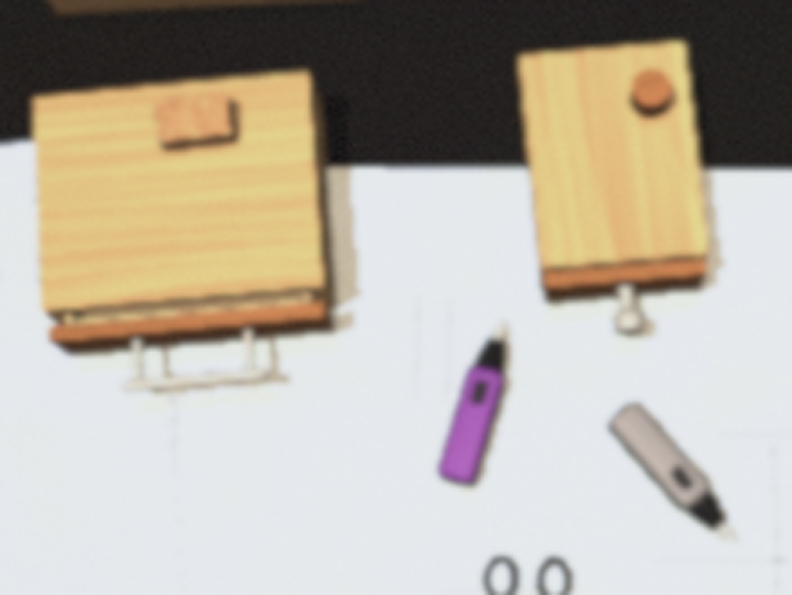

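The crop confirms it: the wide drawer is about 10–15 mm out, with the bar at about (205,382) in the crop. The grey tool's nose points toward -x/-y. Next I'll look at each from close up with the wrist camera.

```bash
cat >> h.py <<'E'
def ori(deg):  # tool down, tool y (jaw axis) at world angle deg
    a=np.radians((deg+90)/2);return np.array([np.cos(a),np.sin(a),0,0])
def best(pos,deg):  # pick the half turn keeping joint 6 within range, nearest
    q0=np.array(ctrl.read_qpos());r=[]
    for k in(0,180):
        q=ctrl.ik(list(pos),list(ori(deg+k)))
        if q is not None:r.append((abs(np.array(q)-q0).max(),deg+k,np.round(q,2)))
    r=sorted(r,key=lambda t:t[0]);return r
E
python3 - <<'E'
from h import *
for nm,pos,deg in(('h',(.50,.195,.28),5.9),('t',(.45,-.2,.28),-50)):
    r=best(pos,deg);print(r)
    ctrl.move_ptp(list(pos),list(ori(r[0][1])));ctrl.pause(.2)
    im,d,p,o=grab('wrist','w%s.png'%nm);np.savez('w%s.npz'%nm,im=im,d=d,p=p,o=o)
    c=cam('wrist',p,o);print(p,c[3],c[2][:,2],ctrl.read_t())
a=[cv2.imread('pics/w%s.png'%n) for n in'ht'];cv2.imwrite('pics/w2.png',cv2.resize(np.vstack(a),(480,600)))
E
```

```text
[(np.float64(0.8513261107270769), 5.9, array([0.25, 0.1 , 0.25, 1.72, 0.  , 1.71])), (np.float64(2.8698993669340824), 185.9, array([ 0.25,  0.1 ,  0.25,  1.72,  0.  , -1.43]))]
[0.49952117 0.19594126 0.2799517 ] [0.49108337 0.27903903 0.42284548] [ 0.03560438 -0.32354001 -0.94554439] 1.975
[(np.float64(0.8029702928881963), -50, array([-0.55, -0.02,  0.13,  1.72,  0.  ,  1.89])), (np.float64(2.9673343042203686), 130, array([-0.55, -0.02,  0.13,  1.72,  0.  , -1.25]))]
[ 0.4504291  -0.19911584  0.28001514] [ 0.51483137 -0.14538044  0.42291122] [-0.24693429 -0.21015838 -0.94596877] 3.7
```

View pics/w2.png

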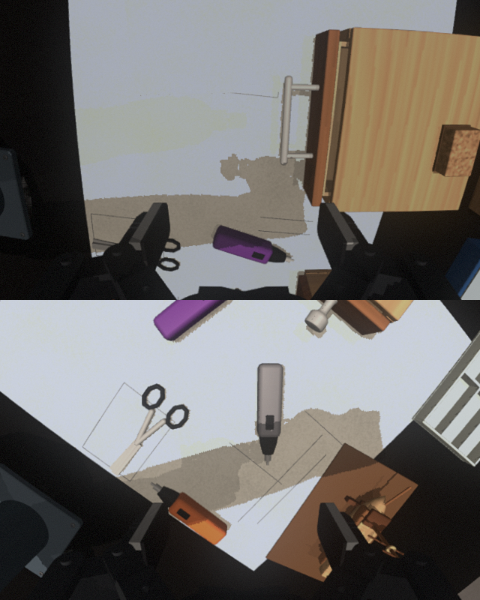

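The upper wrist picture shows the bar at about (382,160) in full-resolution pixels and the drawer slightly open. The lower one shows the grey tool body at x 344–377, y 83–175 with its nose downward. The depth cloud will give both positions.

```bash
python3 - <<'E'
from h import *
def load(n):
    f=np.load('w%s.npz'%n);c=cam('wrist',f['p'],f['o']);v,u=np.mgrid[0:400,0:640]
    return f['im'],c,pts(c,np.c_[u.ravel(),v.ravel()],f['d']).reshape(400,640,3),u,v
im,c,P,u,v=load('h');z=P[...,2]
roi=(u>350)&(u<405)&(v>80)&(v<235)
m=roi&(z>.05)&(z<.065)
bar=P[m];
l=cv2.fitLine((bar[:,:2]*1000).astype(np.float32),cv2.DIST_HUBER,0,.01,.01).ravel()
t=(bar[:,:2]*1000-l[2:])@l[:2]
print('bar n',m.sum(),'mean',bar.mean(0),'zmax',np.percentile(z[m],95),'dir deg',np.degrees(np.arctan2(l[1],l[0])),'ext',np.percentile(t,[0,1,50,99,100]),'mid',l[2:]+l[:2]*(t.min()+t.max())/2)
m=(z>.08)&(z<.1)&(u>420);W=(P[m][:,:2]*1000).astype(np.float32)
# left (front) edge of top: pixel edge per row
E=[]
for r in range(60,260,5):
    k=np.nonzero(m[r])[0]
    if len(k)>20:E.append(P[r,k[:3]].mean(0)[:2]*1000)
E=np.array(E,np.float32);l=cv2.fitLine(E,cv2.DIST_HUBER,0,.01,.01).ravel();print('front edge',np.degrees(np.arctan2(l[1],l[0])),l[2:],len(E))
m=(z>.068)&(z<.082)&(u>400)&(u<470);print('drawer front top',m.sum(),np.median(P[m],0))
im,c,P,u,v=load('t');z=P[...,2]
m=((z>.02)&(z<.05)&(u>320)&(u<400)&(v>70)&(v<260)).astype(np.uint8)
W=(P[m>0][:,:2]*1000).astype(np.float32);r=cv2.minAreaRect(W);print('tool',r,np.percentile(z[m>0],[50,99]))
hsv=cv2.cvtColor(im,cv2.COLOR_RGB2HSV)
W=(P[(m>0)&(hsv[...,2]>70)][:,:2]*1000).astype(np.float32);r=cv2.minAreaRect(W);print('tool grey',r,cv2.boxPoints(r).round().tolist())
W=(P[(z>.006)&(z<.05)&(u>320)&(u<400)&(v>70)&(v<230)][:,:2]*1000).astype(np.float32);r=cv2.minAreaRect(W);print('tool all',r,cv2.boxPoints(r).round().tolist())
E
```

```text
bar n 1466 mean [0.56300121 0.20454927 0.05638195] zmax 0.058540471672561836 dir deg -83.790726 ext [-61.21648811 -59.22253554   0.94828653  64.96770619  68.89419879] mid [561.43578006 202.725917  ]
front edge -84.18082 [627.93506 214.96657] 40
drawer front top 4225 [0.60790785 0.22498056 0.07709704]
tool ((478.65045166015625, -227.81011962890625), (154.8679656982422, 36.564144134521484), 39.973243713378906) [0.0335299  0.03691872]
tool grey ((478.65045166015625, -227.81011962890625), (154.8679656982422, 36.564144134521484), 39.973243713378906) [[408.0, -264.0], [431.0, -292.0], [550.0, -192.0], [526.0, -164.0]]
tool all ((477.02301025390625, -229.10055541992188), (160.8968963623047, 36.634159088134766), 39.951255798339844) [[404.0, -267.0], [427.0, -295.0], [550.0, -191.0], [527.0, -163.0]]
```

Bar midpoint is (0.5615, 0.203) at yaw about 5.9°, 10 mm out, and the bar's height and length match the description. The tool body centre is (0.496, -0.212) with the nose at 220°, length 160.9 mm and width 36.6 mm. Pulling the drawer.

```bash
cat >> h.py <<'E'
YAW=5.9
ux=np.array([np.cos(np.radians(YAW)),np.sin(np.radians(YAW)),0]);uy=np.array([-ux[1],ux[0],0])
H0=np.array([.5615,.203,0])   # handle, 10 mm out
def at(p,z):return [float(p[0]),float(p[1]),float(z)]
E
python3 - <<'E'
from h import *
o=list(ori(YAW));p=H0+0*ux
ctrl.move_ptp(at(p,.2),o);ctrl.gripper_to(.42);print(ctrl.read_width())
ctrl.line_to(at(p,.034),max_speed=.12);print('F',np.round(ctrl.read_force(),1),ctrl.read_position())
ctrl.gripper_to(0,f_grip=25);print('w',ctrl.read_width(),np.round(ctrl.read_force(),1))
ctrl.line_to(at(p-.125*ux,.034),max_speed=.1);ctrl.pause(.3)
print('F',np.round(ctrl.read_force(),1),ctrl.read_position(),'w',ctrl.read_width())
ctrl.gripper_to(.42);q=np.array(ctrl.read_position());ctrl.line_to(at(q,.15))
grab('top','top1.png');im,d,p,oo=grab('wrist','w3.png');np.savez('w3.npz',im=im,d=d,p=p,o=oo);print(ctrl.read_t())
E
```

```text
0.4178528753135874
F [-0.2 -0.8 -0.5] [0.56245863 0.2032353  0.03513993]
w 0.11966592407825083 [-1.6 -0.6  3.1]
F [-1.2  3.9  6.9] [0.43701719 0.19102503 0.03471488] w 0.1115302785273165
10.7667
```

View pics/w3.png

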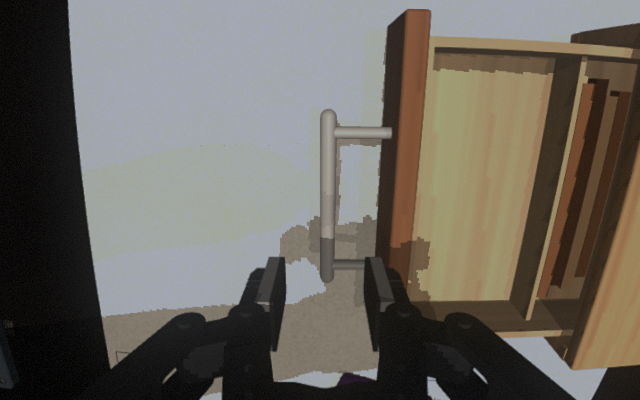

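The drawer is open about 0.135 m and the compartment (x 415–550, y 60–305) is empty. Next, pick up the grey tool.

```bash
python3 - <<'E'
from h import *
f=np.load('w3.npz');c=cam('wrist',f['p'],f['o']);v,u=np.mgrid[0:400,0:640];P=pts(c,np.c_[u.ravel(),v.ravel()],f['d']).reshape(400,640,3);z=P[...,2]
b=P[(u>310)&(u<345)&(v>105)&(v<285)&(z>.048)&(z<.065)]
print('bar',b.mean(0),(b.min(0)+b.max(0))/2,np.ptp(b,axis=0))
fl=P[(u>445)&(u<525)&(v>90)&(v<290)];print('floor z',np.median(fl[:,2]))
B=np.array([.4962,-.2124,0]);o=list(ori(-50))
q=np.array(ctrl.read_position());ctrl.line_to(at(q,.25),max_speed=.2)
ctrl.move_ptp(at(B,.2),o);ctrl.gripper_to(.7)
ctrl.line_to(at(B,.007),max_speed=.12);print('F',np.round(ctrl.read_force(),1),ctrl.read_position())
ctrl.gripper_to(0,f_grip=45);print('w',ctrl.read_width(),np.round(ctrl.read_force(),1))
ctrl.line_to(at(B,.06),max_speed=.08);print('w',ctrl.read_width(),np.round(ctrl.read_force(),1))
ctrl.line_to(at(B,.22),max_speed=.15)
im,d,p,oo=grab('wrist','w4.png');np.savez('w4.npz',im=im,d=d,p=p,o=oo);print('w',ctrl.read_width(),ctrl.read_t())
E
```

```text
bar [0.43784683 0.19635842 0.05654933] [0.44129399 0.19038582 0.05578394] [0.02946003 0.12961283 0.00858899]
floor z 0.022517489728810902
F [ 0.7  0.6 -0.7] [ 0.49694165 -0.21282385  0.00797149]
w 0.41112666232574735 [-1.   0.3  3.7]
w 0.414629713127213 [-1.2  0.4 -2.3]
w 0.4135940095308767 17.4667
```

View pics/w4.png

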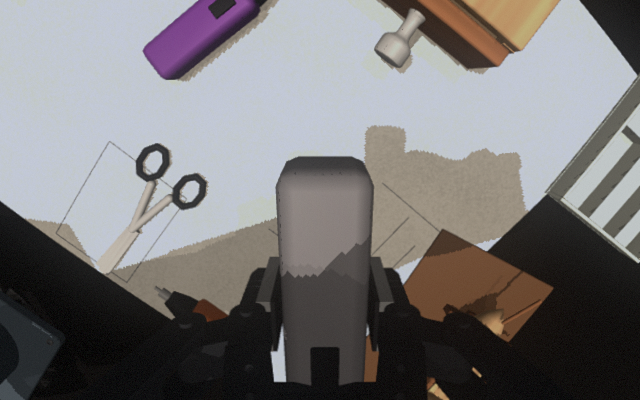

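The tool is gripped mid-body between the pads, tail at (325,165). I'll check its level, carry it over and lay it down, watching the wrist force.

```bash
python3 - <<'E'
from h import *
f=np.load('w4.npz');c=cam('wrist',f['p'],f['o']);v,u=np.mgrid[0:400,0:640];P=pts(c,np.c_[u.ravel(),v.ravel()],f['d']).reshape(400,640,3)
B=f['p'];td=np.array([np.cos(np.radians(40)),np.sin(np.radians(40)),0])
for r in(185,220,255):
    s=P[r-4:r+5,300:350].reshape(-1,3);print('s along tail',np.median((s-B)@td),'z-tcp',np.median(s[:,2])-B[2])
C=np.array([.4372,.1908,0])+.111*ux; T=C+.025*uy;o=list(ori(YAW));print('target',T)
print(best(at(T,.2),YAW)[0])
ctrl.line_to(at(B,.25))
ctrl.move_ptp(at(T,.25),o);ctrl.pause(.2);f0=np.array(ctrl.read_force());print('f0',f0.round(1),'w',ctrl.read_width())
ctrl.line_to(at(T,.045),max_speed=.12);ctrl.pause(.2);print(np.round(ctrl.read_force(),1),ctrl.read_position())
f0=np.array(ctrl.read_force())
for z in np.arange(.036,.0265,-.001):
    ctrl.line_to(at(T,z),max_speed=.02);ctrl.pause(.1);df=np.array(ctrl.read_force())-f0;print(round(z,4),ctrl.read_position()[2],df.round(1))
    if df[2]>2.5:break
print(ctrl.read_t())
E
```

```text
s along tail 0.04966533651143656 z-tcp 0.025422171484443673
s along tail 0.036917811937531686 z-tcp 0.02635394274219438
s along tail 0.023022219773451008 z-tcp 0.026384205433330005
target [0.5450422  0.22707754 0.        ]
(np.float64(0.8099177767001287), 5.9, array([0.28, 0.22, 0.22, 1.58, 0.  , 1.75]))
f0 [ 0.5 -1.  -3.8] w 0.4113107036566965
[ 0.2  0.  -3.6] [0.54542064 0.22719176 0.04556771]
0.036 0.03611025374884151 [-0.5  0.3  0.1]
0.035 0.0350690015394025 [0.2 0.8 0.3]
0.034 0.033954935046025175 [-0.5 -0.5  0.2]
0.033 0.032946401592142065 [ 0.5 -0.5  1.1]
0.032 0.031934611342250646 [ 0.5  0.4 -0.3]
0.031 0.03094974973284404 [-0.3 -1.  -0.7]
0.03 0.02996086162595531 [ 0.1 -0.6  0.2]
0.029 0.029864081253890146 [-1.5 -0.3  5.4]
24.85
```

Contact came at z = 0.030, exactly where the floor should be. Releasing and checking.

```bash
python3 - <<'E'
from h import *
ctrl.gripper_to(.6,f_grip=20);ctrl.pause(.3);p=np.array(ctrl.read_position());print('w',ctrl.read_width(),np.round(ctrl.read_force(),1))
ctrl.line_to(at(p,.22),max_speed=.1)
q=p-.09*ux-.08*uy
ctrl.line_to(at(q,.24));ctrl.pause(.2)
im,d,p,oo=grab('wrist','w5.png');np.savez('w5.npz',im=im,d=d,p=p,o=oo);print(ctrl.read_t())
E
```

```text
w 0.6010858722163369 [-0.  -0.1  0. ]
28.725
```

View pics/w5.png

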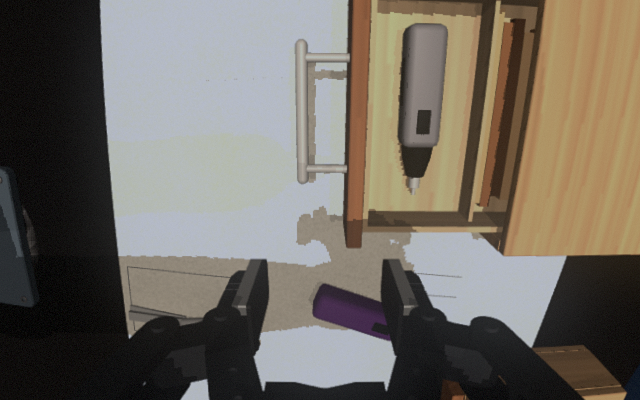

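The tool lies in the compartment, body at x 400–447, y 25–148 with the nose ending at (413,190), clear of all the walls. I'll measure it, regrip the bar and push the drawer shut slowly.

```bash
python3 - <<'E'
from h import *
f=np.load('w5.npz');c=cam('wrist',f['p'],f['o']);v,u=np.mgrid[0:400,0:640];P=pts(c,np.c_[u.ravel(),v.ravel()],f['d']).reshape(400,640,3);z=P[...,2]
t=P[60:110,415:435].reshape(-1,3);print('tool top z',np.median(t[:,2]),'(expect .056)')
b=P[(u>290)&(u<315)&(v>38)&(v<186)&(z>.05)&(z<.065)];m=(b.min(0)+b.max(0))/2;print('bar',b.mean(0),m)
h=np.array([.4372,.1908,0]);o=list(ori(YAW))
ctrl.move_ptp(at(h,.2),o);ctrl.gripper_to(.42);ctrl.line_to(at(h,.036),max_speed=.12)
ctrl.gripper_to(0,f_grip=25);print('w',ctrl.read_width(),np.round(ctrl.read_force(),1))
end=H0+.010*ux;L=(end-h)@ux;print('L',L)
ctrl.line_to(at(h+(L-.006)*ux,.036),max_speed=.07);ctrl.pause(.2);f0=np.array(ctrl.read_force());print(f0.round(1),ctrl.read_position())
for k in np.arange(-.005,.0075,.001):
    ctrl.line_to(at(h+(L+k)*ux,.036),max_speed=.02);ctrl.pause(.15);F=np.array(ctrl.read_force())-f0;print(round(k,4),F.round(1),(np.array(ctrl.read_position())-end)@ux)
    if F@ux<-9:break
print(ctrl.read_t())
E
```

```text
tool top z 0.056429092581488566 (expect .056)
bar [0.43863653 0.19413311 0.05654717] [0.44096654 0.19021599 0.05548322]
w 0.11946643690167125 [-1.2 -0.8  2.3]
L 0.1348956291164692
[-1.  -1.9  6. ] [0.56623249 0.20342026 0.03684331]
-0.005 [ 0.1 -0.7 -1.4] -0.004405746654723298
-0.004 [ 0.1 -0.4 -0.5] -0.00345083601883395
-0.003 [ 1.9 -0.3 -0.4] -0.002485810388261124
-0.002 [-0.3 -0.1  0. ] -0.0014752931516859855
-0.001 [-0.5  0.2 -1. ] -0.0007065988569531727
0.0 [-2.4 -2.   0.4] -0.0007080879863197761
0.001 [-5.1 -1.   3.1] -0.000735666557905496
0.002 [-6.4 -1.1  4.4] -0.0007516639849751628
0.003 [-9.2 -1.4  5.8] -0.000759950528561033
37.0583
```

The bar stopped dead against a rising force about 0.7 mm from the predicted shut position, so the drawer is shut. Releasing, retreating and checking.

```bash
python3 - <<'E'
from h import *
ctrl.gripper_to(.42);p=np.array(ctrl.read_position());ctrl.line_to(at(p,.16),max_speed=.12)
q=np.array([.5,.195,0]);ctrl.line_to(at(q,.28));ctrl.pause(.3)
im,d,p,oo=grab('wrist','w6.png');c=cam('wrist',p,oo);v,u=np.mgrid[0:400,0:640];P=pts(c,np.c_[u.ravel(),v.ravel()],d).reshape(400,640,3);z=P[...,2]
b=P[(u>360)&(u<415)&(v>80)&(v<235)&(z>.05)&(z<.065)];print('bar along ux rel. to start',np.median((b-H0)@ux),'force',np.round(ctrl.read_force(),1))
grab('top','top2.png');print(ctrl.read_t())
A=cv2.resize(cv2.imread('pics/w6.png'),(480,300));Bt=cv2.resize(cv2.imread('pics/top2.png')[80:310,100:468],(480,300));cv2.imwrite('pics/fin.png',np.vstack([A,Bt]))
d0=cv2.absdiff(cv2.imread('pics/top0.png'),cv2.imread('pics/top2.png')).max(2);print('ship diff px',(d0[195:285,378:445]>40).sum(),'narrow',(d0[95:185,290:350]>40).sum())
E
```

```text
bar along ux rel. to start 0.010425888576434703 force [ 0.   0.5 -0.3]
40.1
ship diff px 0 narrow 0
```

View pics/fin.png

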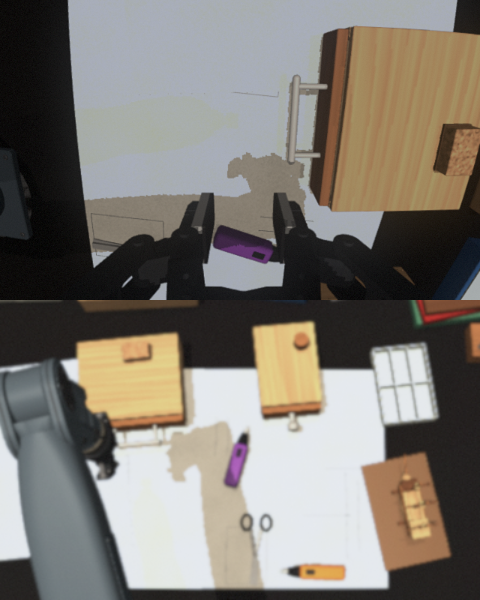

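The drawer is shut with no gap (front edge at x≈345 in the upper picture). The narrow unit and the ship look unchanged, and the gripper is in free air. Handing in.

```bash
python3 -c "
from cell import ctrl
ctrl.close_job();print(ctrl.read_t())"
```

```text
the job is handed in; nothing more can be done
the job is handed in; nothing more can be done
```

The job is done and handed in at about 40 s of the 72 s allowed; no verdict was reported. I pulled the wide drawer out by its bar to about 0.135 m and laid the grey rotary tool on the floor of the front compartment. I then pushed the drawer shut by the bar at about 0.07 m/s, slowing to 0.02 m/s near the end.

- **Tool:** floor contact came at the expected height (5.4 N). After release, the tool's top was 56.4 mm above the desk, against 56 mm expected, and it was clear of the walls. With the drawer shut it can't be seen, so its final rest inside was not checked.
- **Drawer:** the bar stopped firmly under about 9 N, 0.7 mm short of the predicted shut position. The wrist camera then showed it 10.4 mm further in than at the start, with no gap at the front.
- **Ship and narrow unit:** the overhead pictures from before and after showed no difference in either.
- **Gripper:** it was in free air at the end, with the force reading near zero.

No check failed or disagreed.

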